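Set the feed dial and range lever of the drum sander

ROBOT

A 7-joint arm with a two-finger parallel gripper is mounted at the origin on a cart in front of the work surface, level with it; the furniture and walls round the work are solid. World frame = base frame: x ahead of the robot, y to its left, z up, the work surface at z = 0. Lengths are in m, angles in rad, forces in N, time in s.
With the tool pointing down it reaches from about 0.35 to 0.9 m from the base axis. Payload 8.1 kg.
Tool frame: the origin (TCP) lies between the finger pads; the fingertips stand ahead of it and the grasp point (between the pads) is the TCP (arm.nose_length is the z of the fingertips in the tool frame, in m); z points along the fingers, y is the line along which they close (so a half turn about z gives the same grasp; the last joint's range is limited). The gripper opens to 92 mm and grips with 3 to 60 N. Pads are 19 mm wide; open, the fingers measure 130 mm over their backs; the gripper's body (75 mm by 190 mm) begins 47 mm behind the grasp point.
Start: joints at [1.038, 0.434, 0.025, 1.573, -0.012, 1.134, -0.075], TCP at [0.26, -0.568, 0.246] pointing down, gripper open.
Joint ranges: [-2.62, 2.62], [-0.44, 2.09], [-1.27, 1.32], [0.08, 2.57], [-1.32, 4.46], [0.12, 2], [-2.74, 2.74]. Speed limits (rad/s): [2.22, 2.22, 3.01, 3.01, 3.14, 3.14, 3.14].

INTERFACE

Orientations are given as a rotation vector (axis times angle).
In Python, from cell import sensors, optics, arm gives the robot as it stands.
- The arm moves only by the tool arm_command, never from a script. Its argument "deltas" is one flat list of numbers, 7 for each row, row after row: the turn, a rotation vector about the world's x, y, z as a fraction of full scale, then the shift along the world's x, y, z as a fraction of full scale, then the finger opening in mm, from 0 to 91.8. In form: [wx, wy, wz, dx, dy, dz, fingers, wx, wy, wz, dx, dy, dz, fingers, ...]. A call has 1 to 20 rows; each row is the pose to reach, as a shift and turn from the pose commanded when the call began; what a row does not reach only later rows make up. Full scale, the value 1, is 1 m for a shift and 90 degrees for a turn. A row lasts 1/10 s, in which the tool goes at most 50 mm and 8.59 degrees, less where a joint would pass 70% of its speed; a pose out of reach is approached as far as the arm can. A call with a number of a shift or a turn outside -1 to 1 is refused whole. A call with a gripper value outside its range is refused whole. The fingers move at their own pace and stop on an object; "force" is the grip in N (left out, the last holds). Time passes only in rows, so rows that repeat a pose let the fingers close. It gives the time, the measured TCP pose, the force, the opening and the grip force at its end, in the units of the state.
- sensors.observe(): the state, without advancing time (a new reading comes with each control period).
- optics.get_image(name): name is "scene" or "top"; returns the picture (384x512x3 uint8, blue, green, red); there is no depth.
- optics.calibration(name): a dict with "camera_matrix" (3x3 intrinsics, pixels), "D" ([k1, k2, p1, p2, k3] as OpenCV has them; the pictures are not rectified), "rvec" (rotation vector, rad) and "tvec" (3), from world to camera coordinates, as OpenCV has them. Camera axes: x right, y down, z forward; pixel columns grow to the right and rows downward; lengths in m; the calibration is good to about 2 mm. A picture is of the moment at which its call begins. calibration takes no time and is no camera call.
- arm.sign_off(): hands the job in; it is judged then, once.
The state is a dict: "clock": time; "joints": joint angles; "dq": joint speeds; "joint_efforts": joint torques, N m; "position": TCP position; "ee_rot": TCP orientation; "force": force on the tool from outside, world axes, zero at the start; "ft_torque": the same for the moment, N m; "width": opening from 0.0 (shut) to 1.0 (fully open); "gripper_force": force on a finger pad.
Only numpy, scipy, OpenCV 4.12 (cv2) and the standard library are available. Lean on these libraries where they do the work, as an engineer would, in place of code of your own. Each camera call takes 0.05 s, during which the arm holds its last target. There are 200 camera calls.

TASK

Get the small drum sander ready for the next puppet limb: turn its feed dial exactly four clicks clockwise from where it stands. Then shift the range lever out of the near left slot, across neutral, and fully forward (away from the robot) into the far right slot, without entering either of the other two slots, and let go. Leave the loose things lying round the sander where they are.

Things in the scene. Friction and masses are not known exactly. Their poses are not given: they have to be found in the camera images.
- sander: grey drum sander, fixed, 160 mm deep (x), 300 wide (y), plus a cork-coloured drum standing out 110 mm to its right. Left half: a face sloping 25 degrees down toward the robot, with the dial. Right half: a flat deck 95 mm high, with the lever. Origin: on the table under the point where the halves meet, 85 mm behind the front edge; x points away from the robot, y to its left, z up
- dial_grip (a point): on the feed dial's axis inside its grip bar: a black disc, 68 mm diameter, carries a bar 64 mm long, 14 wide, 30 high. Point half-way along the bar, 16 mm above the disc, 13 below the bar's top. z: dial axis, out of the sloping face, leaning 25 degrees from vertical toward the robot; x: along the bar to its white-lined pointer end; y: across the bar
- dial_pointer (a point): end of the grip bar that has the white line, 34 mm from the dial's axis, at the height of dial_grip
- dial (a joint): dial angle (rad), growing clockwise as one looks at its face. A spring detent clicks every 20 degrees (0.349 rad), at 0, 0.349, 0.698 ... 2.443, shown by short black marks; stops just beyond the first and last. Between detents the spring drives it to the nearer one. Getting over a click takes about 0.12 N m. It starts at one of the first three detents
- shift_knob (a point): centre of the black ball, 34 mm diameter, on top of the range lever, 138 mm from the lever's pivot, which lies at x = -0.012, y = -0.080, z = 0.044 in the sander's frame. Shaft below it: steel, 8 mm thick. Upright, the ball's centre is 75 mm above the gate plate's top
- shift_cross (a joint): sideways lean of the lever (rad), positive to the sander's right (its -y). -0.29 in the left slots, +0.29 in the right slots, about 0.05 of play
- shift (a joint): fore-and-aft lean of the lever (rad), positive forward (the sander's +x, away from the robot). It starts between -0.37 and -0.25, in the near left slot; neutral is 0; fully forward is about 0.38. Friction holds the lever where it is left; moving it takes about 1 N at the ball
- gate: steel H-gate plate round the lever, fixed on the sander's deck, 82 x 72 mm, its top 108 mm above the table: two fore-and-aft slots 14 mm wide and 36 mm apart, joined by one cross slot 14 mm wide in the middle, so the lever can cross only within about 0.05 rad of neutral. Origin on the deck under its centre
- limb_a: loose carved wooden puppet limb, 151 mm long, lying in front of the lever side of the sander; bystander. Origin at the middle of its underside
- limb_e: loose carved wooden puppet limb, 146 mm long, lying in front of the dial side of the sander; bystander. Origin at the middle of its underside
- sanding_block: loose cork sanding block, 112 x 62 x 36 mm, lying in front of the drum; bystander. Origin at the middle of its underside

How it is judged:
On the way, in this order (a step that is already met when the one before it is completed fails the run):
1. the dial stands four clicks clockwise from its start, with the lever still in the near left slot (distance of dial_pointer from where it was at the start of the episode between 0.0405 and 0.0468 m and value of joint shift below -0.15 rad), for 0.3 s.
2. the lever is fully forward in the far right slot (value of joint shift above 0.3 rad and value of joint shift_cross above 0.2 rad), for 0.2 s.
At the end, for the whole second after the job is handed in: the dial rests in the detent four clicks clockwise of its start (within about a third of a click), and the lever rests in the far right slot within about 0.08 rad (11 mm at the knob) of its forward stop; both are still (all of step 2 and distance of dial_pointer from where it was at the start of the episode between 0.0405 and 0.0468 m and velocity of joint dial between -0.05 and 0.05 rad/s and velocity of joint shift between -0.05 and 0.05 rad/s); the robot touches nothing.
It fails at once if the lever entered the far left slot (value of joint shift above 0.18 rad and value of joint shift_cross below -0.1 rad).
It fails at once if the lever entered the near right slot (value of joint shift below -0.18 rad and value of joint shift_cross above 0.1 rad).
It fails at once if a loose bystander was pushed more than 30 mm (distance of any of limb_a, limb_e, sanding_block from where it was at the start of the episode above 0.03 m).
It also fails if it takes over 51 s, if anything falls off the work surface, if the arm or the gripper's body presses on something with over 40 N, if the wrist force passes 120 N, or if a joint passes its speed limit or range.

## Working session

There is one attempt and no reset: what is moved stays moved. The work goes in short steps, Python scripts to look and compute and a tool call to move; the robot and the scene stay as the last step left them, time stands still between calls to the robot, and variables do not carry over. Pictures are saved under pics/ and viewed, at most 10 in all, crops included, and the job is handed in when it is done.

Besides the shell and the picture viewer there is one more tool, called after "Emit:" in YAML: its name, and indented under it one key for each argument. arm_command: Moves the arm, as the interface text tells. Its arguments: {"type":"object","properties":{"deltas":{"type":"array","items":{"type":"number"}},"force":{"type":"number"}},"required":["deltas"]}

```bash
mkdir -p pics; ls; python3 - <<'E'
from cell import sensors, optics, arm
import cv2
for n in ("scene","top"):
    im=optics.get_image(n); cv2.imwrite(f"pics/{n}0.png",im)
    c=optics.calibration(n); print(n,{k:(v.tolist() if hasattr(v,'tolist') else v) for k,v in c.items()})
print(sensors.observe(), arm.nose_length)
E
```

```text
pics
scene {'camera_matrix': [[352.96300335818137, 0.0, 253.9325015487619], [0.0, 352.96300335818137, 194.61266178687185], [0.0, 0.0, 1.0]], 'D': [-0.10278671432318519, 0.0, 0.0, 0.0, 0.0], 'rvec': [0.8890758958766326, -2.2430485900990456, 1.3588049470657568], 'tvec': [0.39185841601016114, 0.3135137961191563, 0.564248152460079]}
top {'camera_matrix': [[374.9497710242987, 0.0, 253.48325545419917], [0.0, 374.9497710242987, 188.6643058001772], [0.0, 0.0, 1.0]], 'D': [-0.08505914644987164, 0.0, 0.0, 0.0, 0.0], 'rvec': [2.1918782865294437, -2.131709618872884, 0.10482029423535492], 'tvec': [-0.016198829407177564, 0.5566466440106924, 0.910752294729253]}
{'clock': 0.1, 'joints': array([ 1.03843933,  0.43513116,  0.0249498 ,  1.57401721, -0.01163916,
        1.13400714, -0.07510625]), 'dq': array([ 5.29121540e-04, -2.57493964e-03,  5.25715331e-05, -2.64410481e-03,
       -1.23188914e-03,  6.06360721e-04,  3.88632683e-05]), 'joint_efforts': array([ 3.80560494e-03, -6.69128823e+01,  9.88406427e-01, -3.15146470e+01,
       -6.05651247e-02,  3.74770956e-02,  1.42798845e-04]), 'position': array([ 0.26019862, -0.56777472,  0.24503261]), 'ee_rot': array([-3.06803290e+00, -6.69478050e-01,  6.01614045e-04]), 'force': array([0.24161102, 0.37934749, 0.29699001]), 'ft_torque': array([-0.04091051,  0.03099871, -0.01118972]), 'gripper_force': 0.0, 'width': 0.9955809880027596} 0.019
```

View pics/scene0.png

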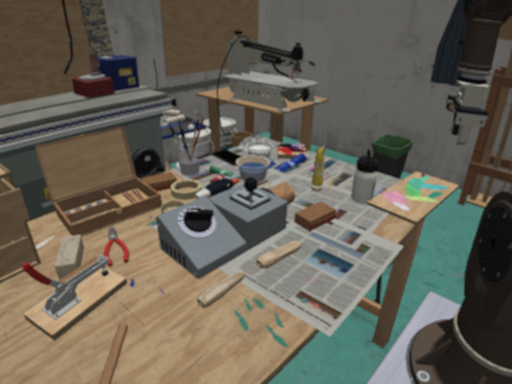

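View pics/top0.png

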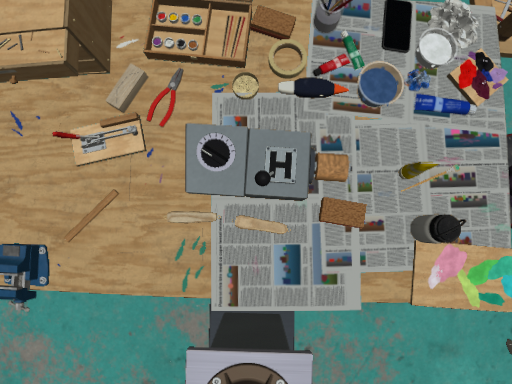

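The top view shows the sander at about (186–311, 124–198), with the dial at (215,153), gate at (281,165) and knob at (262,178). The two limbs lie in front of it at row ~220. I'll enlarge both views.

```bash
python3 - <<'E'
import cv2
a=cv2.imread("pics/top0.png")[115:205,180:320]; cv2.imwrite("pics/topc.png",cv2.resize(a,None,fx=5.5,fy=5.5,interpolation=cv2.INTER_CUBIC))
a=cv2.imread("pics/scene0.png")[170:275,150:295]; cv2.imwrite("pics/scenec.png",cv2.resize(a,None,fx=5.5,fy=5.5,interpolation=cv2.INTER_CUBIC))
E
```

```text
(no output)
```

View pics/topc.png

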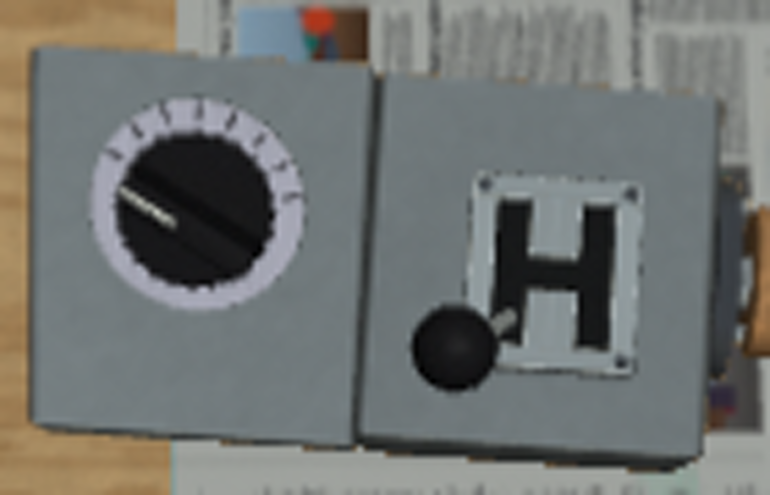

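View pics/scenec.png

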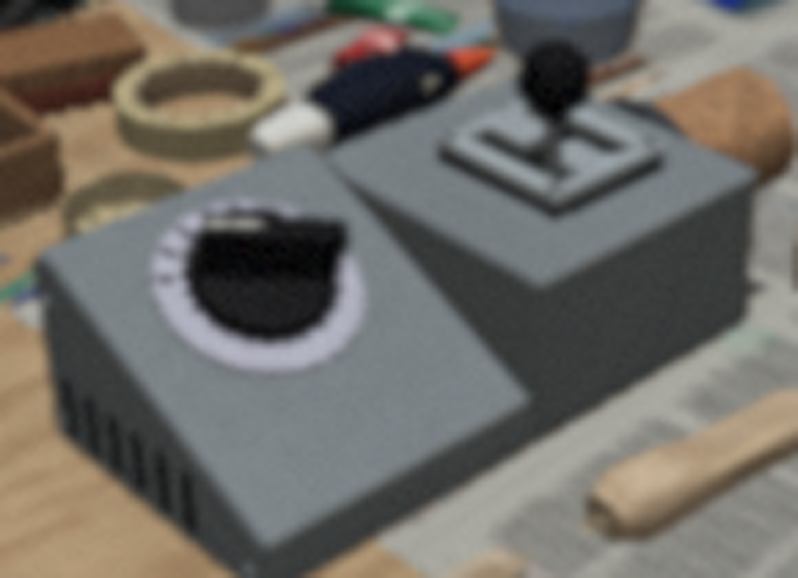

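The top crop shows the ring centred at (197,204) with the pointer up and left, near the first marks. The knob is at (455,347), leaning near-left out of the near left slot. The scene crop has the ring at (260,284) and the knob at (555,78). I'll fit the sander pose from the deck and gate corners and triangulate the rest.

```bash
cat > h.py <<'E'
import numpy as np, cv2
from scipy.optimize import least_squares
from scipy.spatial.transform import Rotation as R
from cell import sensors, optics, arm
C={n:optics.calibration(n) for n in("scene","top")}
OFF={"top":(180,115),"scene":(150,170)}
def full(n,p): return np.array(OFF[n])+(np.array(p,float)+.5)/5.5-.5
def proj(n,P):
    c=C[n]; return cv2.projectPoints(np.array(P,float).reshape(-1,1,3),np.array(c["rvec"],float),np.array(c["tvec"],float),np.array(c["camera_matrix"],float),np.array(c["D"],float))[0].reshape(-1,2)
def tri(pt,ps):
    f=lambda P:np.r_[proj("top",P)[0]-pt,proj("scene",P)[0]-ps]
    s=least_squares(f,[.55,0,.1]); return s.x,np.abs(s.fun).max()
E
python3 - <<'E'
from h import *
obs=[("top",(697,447),(-.085,-.15,.095)),("top",(718,98),(.075,-.15,.095)),("top",(378,75),(.075,0,.095)),("top",(360,435),(-.085,0,.095)),
("scene",(325,152),(.075,0,.095)),("scene",(540,286),(-.085,0,.095)),("scene",(755,175),(-.085,-.15,.095)),
("top",(474,174),(.029,-.044,.108)),("top",(642,181),(.029,-.116,.108)),("top",(632,375),(-.053,-.116,.108))]
def f(v):
    r=R.from_euler('z',v[2])
    return np.concatenate([proj(n,r.apply(P)+[v[0],v[1],0])[0]-full(n,p) for n,p,P in obs])
s=least_squares(f,[.55,0,0],loss='soft_l1');print("sander",s.x,s.fun.round(1).tolist())
r=R.from_euler('z',s.x[2]);o=np.array([s.x[0],s.x[1],0])
for nm,a,b in[("ring",(197.5,204),(259.5,284)),("knob",(455,347),(555,78)),("w1",(122,190),(205,225)),("w2",(175,225),(270,226))]:
    P,e=tri(full("top",a),full("scene",b));print(nm,P.round(4),e.round(2),"local",r.inv().apply(P-o).round(4))
d=r.inv().apply(tri(full("top",(455,347)),full("scene",(555,78)))[0]-o)-[-.012,-.08,.044]
print("knob rel",d,np.linalg.norm(d),"shift",np.arctan2(d[0],d[2]),"cross",np.arctan2(-d[1],d[2]))
E
```

```text
sander [ 0.62165569  0.01832785 -0.03583467] [1.5, 2.2, 0.8, -1.3, -0.3, -1.0, -1.5, 0.3, -3.4, 0.9, -0.2, -0.2, 1.9, -1.3, -0.3, -0.2, 0.0, 0.5, 0.0, 0.1]
ring [0.6379 0.0924 0.0835] 0.12 local [0.0136 0.0746 0.0835]
knob [ 0.5665 -0.0203  0.1684] 0.21 local [-0.0537 -0.0405  0.1684]
w1 [0.6348 0.1195 0.126 ] 0.4 local [0.0095 0.1016 0.126 ]
w2 [0.621  0.097  0.1218] 0.16 local [-0.0035  0.0786  0.1218]
knob rel [-0.04169576  0.03947019  0.12443852] 0.1370451661672576 shift -0.3233138278392472 cross -0.3071485125788984
```

```bash
cat >> h.py <<'E'
O=np.array([.6217,.0183,0]); S=R.from_euler('z',-.0358)
n=S.apply([-np.sin(np.radians(25)),0,np.cos(np.radians(25))])
ring=np.array([.6379,.0924,.0835])
def dialR(th): # pointer angle clockwise from up, deg
    u=S.apply([np.cos(np.radians(25)),0,np.sin(np.radians(25))]); rt=S.apply([0,-1,0])
    t=np.radians(th); a=np.cos(t+np.pi/2)*u+np.sin(t+np.pi/2)*rt  # across, 90 cw of pointer
    z=-n; return R.from_matrix(np.c_[np.cross(a,z),a,z])
def delta(Rt,Pt):
    s=sensors.observe(); R0=R.from_rotvec(s["ee_rot"])
    return ((Rt*R0.inv()).as_rotvec()/(np.pi/2)).round(3), (Pt-s["position"]).round(4)
E
python3 - <<'E'
from h import *
print("n",n,"pre",ring+.12*n,delta(dialR(-60),ring+.12*n))
print("per turn rotvec dir",-n, "down .085",(-.085*n).round(4))
print((R.from_rotvec(-n*np.radians(80))).as_rotvec()/(np.pi/2))
E
```

```text
n [-0.42234747  0.0151265   0.90630779] pre [0.5872183  0.09421518 0.19225693] (array([-0.091, -0.267,  0.364]), array([ 0.327 ,  0.662 , -0.0528]))
per turn rotvec dir [ 0.42234747 -0.0151265  -0.90630779] down .085 [ 0.0359 -0.0013 -0.077 ]
[ 0.37541997 -0.01344578 -0.80560692]
```

Emit:
arm_command:
  deltas: [0,0,0,0.02,0.03,0.04,40,0,0,0,0.04,0.08,0.06,40,-0.091,-0.267,0.364,0.327,0.662,0.06,40,-0.091,-0.267,0.364,0.327,0.662,0.06,40,-0.091,-0.267,0.364,0.327,0.662,0.06,40,-0.091,-0.267,0.364,0.327,0.662,0.06,40,-0.091,-0.267,0.364,0.327,0.662,0.06,40,-0.091,-0.267,0.364,0.327,0.662,0.06,40,-0.091,-0.267,0.364,0.327,0.662,0.06,40,-0.091,-0.267,0.364,0.327,0.662,0.06,40,-0.091,-0.267,0.364,0.327,0.662,0.06,40,-0.091,-0.267,0.364,0.327,0.662,0.06,40,-0.091,-0.267,0.364,0.327,0.662,0.06,40,-0.091,-0.267,0.364,0.327,0.662,0.06,40,-0.091,-0.267,0.364,0.327,0.662,0.06,40,-0.091,-0.267,0.364,0.327,0.662,0.06,40,-0.091,-0.267,0.364,0.327,0.662,0.06,40,-0.091,-0.267,0.364,0.327,0.662,0.06,40]
  force: 30

```text
clock: 1.9
position: [0.5868, 0.0926, 0.305]
ee_rot: [2.508, 1.387, 0.542]
force: [-0.3, -0.1, 0.8]
width: 0.438
gripper_force: 0.0
```

```bash
python3 - <<'E'
from h import *
print(delta(dialR(-60),ring+.12*n), sensors.observe()["joints"].round(2), sensors.observe()["width"])
E
```

```text
(array([ 0.001, -0.001,  0.001]), array([ 0.0004,  0.0016, -0.1127])) [ 0.26  0.19 -0.69  1.9   0.45  0.74 -1.24] 0.43843782291016076
```

Emit:
arm_command:
  deltas: [-0.422,0.015,0.906,0,0,0,40,-0.422,0.015,0.906,0,0,0,40,-0.422,0.015,0.906,0,0,0,40,-0.422,0.015,0.906,0,0,0,40,-0.422,0.015,0.906,0,0,0,40,-0.422,0.015,0.906,0,0,0,40,-0.422,0.015,0.906,0,0,0,40,-0.422,0.015,0.906,0,0,0,40,-0.422,0.015,0.906,0,0,0,40,-0.422,0.015,0.906,0,0,0,40,-0.422,0.015,0.906,0,0,0,40,-0.422,0.015,0.906,0,0,0,40]

```text
clock: 3.1
position: [0.587, 0.091, 0.3054]
ee_rot: [0.753, 2.607, 0.144]
force: [-0.4, -1.0, -0.5]
width: 0.437
gripper_force: 0.0
```

Emit:
arm_command:
  deltas: [-0.422,0.015,0.906,0,0,0,40,-0.422,0.015,0.906,0,0,0,40,-0.422,0.015,0.906,0,0,0,40,-0.422,0.015,0.906,0,0,0,40,-0.422,0.015,0.906,0,0,0,40,-0.422,0.015,0.906,0,0,0,40,-0.422,0.015,0.906,0,0,0,40,-0.422,0.015,0.906,0,0,0,40,-0.422,0.015,0.906,0,0,0,40,-0.422,0.015,0.906,0,0,0,40,-0.422,0.015,0.906,0,0,0,40,-0.422,0.015,0.906,0,0,0,40]

```text
clock: 4.3
position: [0.5872, 0.0922, 0.3054]
ee_rot: [-1.328, 2.41, -0.313]
force: [0.1, -0.2, 0.4]
width: 0.436
gripper_force: 0.0
```

```bash
python3 - <<'E'
from h import *
F=R.from_euler('z',180,degrees=True)
print(delta(dialR(-60)*F,ring+.12*n),delta(dialR(-60)*F,ring+.035*n), sensors.observe()["joints"].round(2), sensors.observe()["width"])
E
```

```text
(array([-0.001, -0.001,  0.003]), array([ 1.000e-04,  2.000e-03, -1.132e-01])) (array([-0.001, -0.001,  0.003]), array([ 0.036 ,  0.0007, -0.1902])) [ 0.65  0.35 -1.23  1.87  0.74  0.88  1.67] 0.4361955561159903
```

Emit:
arm_command:
  deltas: [0,0,0,0,0.002,-0.05,40,0,0,0,0,0.002,-0.1,40,0,0,0,0,0.002,-0.113,40,0,0,0,0.012,0.002,-0.139,40,0,0,0,0.024,0.001,-0.164,40,0,0,0,0.024,0.001,-0.164,40]

```text
clock: 4.9
position: [0.6107, 0.0928, 0.1386]
ee_rot: [-1.327, 2.415, -0.311]
force: [-0.9, -0.7, 0.5]
width: 0.438
gripper_force: 0.0
```

```bash
python3 - <<'E'
from h import *
F=R.from_euler('z',180,degrees=True)
print(delta(dialR(-60)*F,ring+.035*n), sensors.observe()["joints"].round(2))
a=optics.get_image("scene")[120:280,140:300]; cv2.imwrite("pics/s2.png",cv2.resize(a,None,fx=3.7,fy=3.7,interpolation=cv2.INTER_CUBIC))
E
```

```text
(array([-0.001, -0.003,  0.004]), array([ 0.0124,  0.0002, -0.0233])) [ 0.37  0.55 -0.92  2.04  1.17  0.66  1.25]
```

View pics/s2.png

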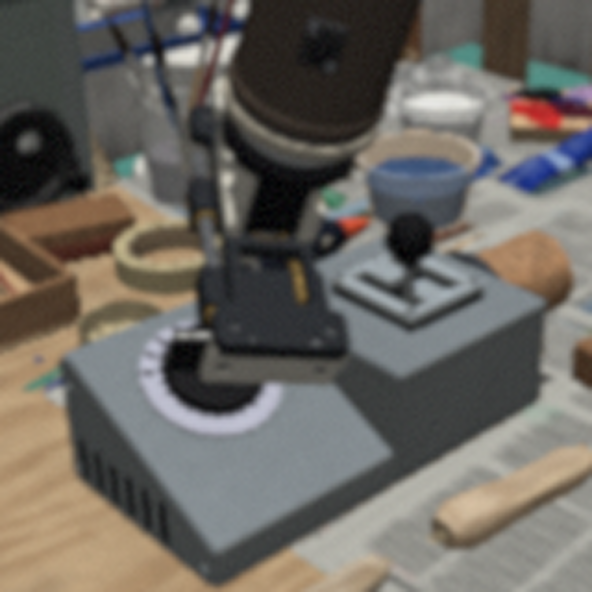

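The crop shows the fingers straddling the bar, with its white pointer end out at about (200,338). The body is clear of the knob at (410,237). I'll lower and close.

Emit:
arm_command:
  deltas: [0,0,0,0.006,0,-0.012,40,0,0,0,0.012,0,-0.023,40,0,0,0,0.012,0,-0.023,40,0,0,0,0.012,0,-0.023,8,0,0,0,0.012,0,-0.023,8,0,0,0,0.012,0,-0.023,8,0,0,0,0.012,0,-0.023,8,0,0,0,0.012,0,-0.023,8]
  force: 30

```text
clock: 5.75
position: [0.6231, 0.0951, 0.1192]
ee_rot: [-1.331, 2.407, -0.312]
force: [-6.9, 0.7, 6.3]
width: 0.151
gripper_force: 30.0
```

```bash
python3 - <<'E'
from h import *
F=R.from_euler('z',180,degrees=True)
s=sensors.observe();print(delta(dialR(-60)*F,ring+.035*n), s["joints"].round(2),s["width"]*91.8,s["ft_torque"],s["force"],s["gripper_force"])
E
```

```text
(array([-0.001, -0.   ,  0.   ]), array([ 0.    , -0.0022, -0.004 ])) [ 0.33  0.59 -0.89  2.03  1.23  0.65  1.2 ] 13.824573764684082 [ 0.039262    0.84518105 -0.03135944] [-6.91230268  0.68889152  6.29161756] 30.007030069828033
```

Emit:
arm_command:
  deltas: [0,0,0,-0.002,0.002,0.0045,8,0,0,0,-0.002,0.002,0.0045,8,0.023,-0.001,-0.05,-0.002,0.002,0.0045,8,0.047,-0.002,-0.101,-0.002,0.002,0.0045,8,0.07,-0.003,-0.151,-0.002,0.002,0.0045,8,0.094,-0.003,-0.201,-0.002,0.002,0.0045,8,0.117,-0.004,-0.252,-0.002,0.002,0.0045,8,0.141,-0.005,-0.302,-0.002,0.002,0.0045,8,0.164,-0.006,-0.352,-0.002,0.002,0.0045,8,0.188,-0.007,-0.403,-0.002,0.002,0.0045,8,0.188,-0.007,-0.403,-0.002,0.002,0.0045,8,0.188,-0.007,-0.403,-0.002,0.002,0.0045,8]

```text
clock: 6.95
position: [0.6219, 0.0942, 0.1219]
ee_rot: [-0.417, 2.68, -0.115]
force: [11.4, -2.8, -16.1]
width: 0.148
gripper_force: 30.0
```

```bash
python3 - <<'E'
from h import *
F=R.from_euler('z',180,degrees=True)
s=sensors.observe();print(delta(dialR(-20)*F,ring+.035*n),delta(dialR(20)*F,ring+.035*n)[0], s["joints"].round(2),s["width"]*91.8,s["ft_torque"],s["force"],s["gripper_force"])
E
```

```text
(array([-0.   , -0.001,  0.003]), array([ 0.0013, -0.0013, -0.0067])) [ 0.187 -0.008 -0.4  ] [ 0.28  0.54 -0.8   2.04  1.18  0.6   0.53] 13.570624252033271 [-0.30324714 -0.45635199 -0.1860595 ] [ 11.4260054   -2.77572976 -16.06404663] 29.971954822540283
```

Emit:
arm_command:
  deltas: [0,0,0,0.001,0,-0.0025,8,0.023,-0.001,-0.05,0.001,0,-0.0025,8,0.047,-0.002,-0.101,0.001,0,-0.0025,8,0.07,-0.003,-0.151,0.001,0,-0.0025,8,0.094,-0.003,-0.201,0.001,0,-0.0025,8,0.117,-0.004,-0.252,0.001,0,-0.0025,8,0.141,-0.005,-0.302,0.001,0,-0.0025,8]

```text
clock: 7.65
position: [0.6224, 0.0937, 0.1214]
ee_rot: [0.295, 2.688, 0.038]
force: [-8.4, -9.1, 13.9]
width: 0.148
gripper_force: 30.0
```

```bash
python3 - <<'E'
from h import *
F=R.from_euler('z',180,degrees=True)
s=sensors.observe();print(delta(dialR(10)*F,ring+.035*n), s["joints"].round(2),s["ft_torque"],s["force"])
a=optics.get_image("scene")[120:280,140:300]; cv2.imwrite("pics/s3.png",cv2.resize(a,None,fx=3.7,fy=3.7,interpolation=cv2.INTER_CUBIC))
E
```

```text
(array([0.001, 0.001, 0.005]), array([ 0.0007, -0.0008, -0.0062])) [ 0.22  0.52 -0.72  2.04  1.15  0.55  0.02] [-1.80200195  0.74815603 -0.76721279] [-8.42283443 -9.12470427 13.91251074]
```

View pics/s3.png

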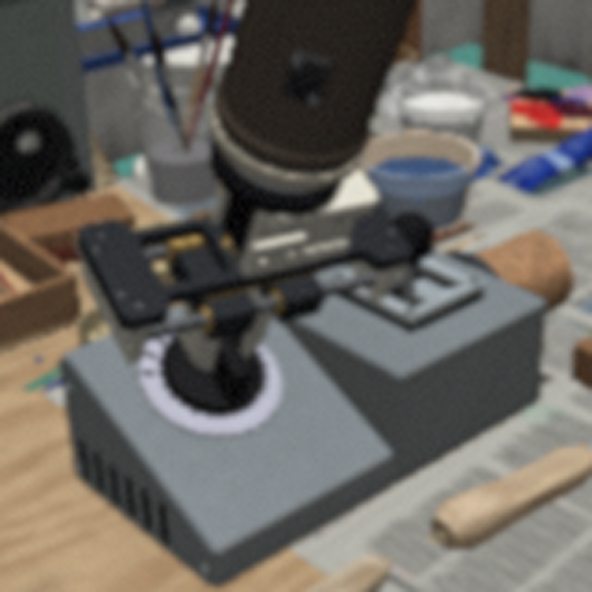

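The carriage is close to the knob, but the force is mostly upward, from fingertips touching the disc. I'll ease up slightly and finish the turn carefully.

Emit:
arm_command:
  deltas: [0,0,0,-0.0005,-0.001,0.0012,8,0.012,-0.001,-0.026,-0.0005,-0.001,0.0012,8,0.024,-0.001,-0.052,-0.0005,-0.001,0.0012,8,0.038,-0.001,-0.081,-0.0005,-0.001,0.0012,8,0.038,-0.001,-0.081,-0.0005,-0.001,0.0012,8]

```text
clock: 8.2
position: [0.6222, 0.0934, 0.1216]
ee_rot: [0.481, 2.665, 0.083]
force: [4.0, -4.9, -4.5]
width: 0.151
gripper_force: 30.1
```

```bash
python3 - <<'E'
from h import *
F=R.from_euler('z',180,degrees=True)
s=sensors.observe();print(delta(dialR(18)*F,ring+.035*n), s["joints"].round(2),s["ft_torque"],s["force"])
a=optics.get_image("top")[115:205,180:320]; cv2.imwrite("pics/t3.png",cv2.resize(a,None,fx=5.5,fy=5.5,interpolation=cv2.INTER_CUBIC))
E
```

```text
(array([-0.001,  0.   ,  0.005]), array([ 0.0009, -0.0005, -0.0063])) [ 0.21  0.51 -0.7   2.04  1.13  0.54 -0.1 ] [-0.60670974 -0.10396736 -0.68138448] [ 3.96408899 -4.93932397 -4.53220872]
```

View pics/t3.png

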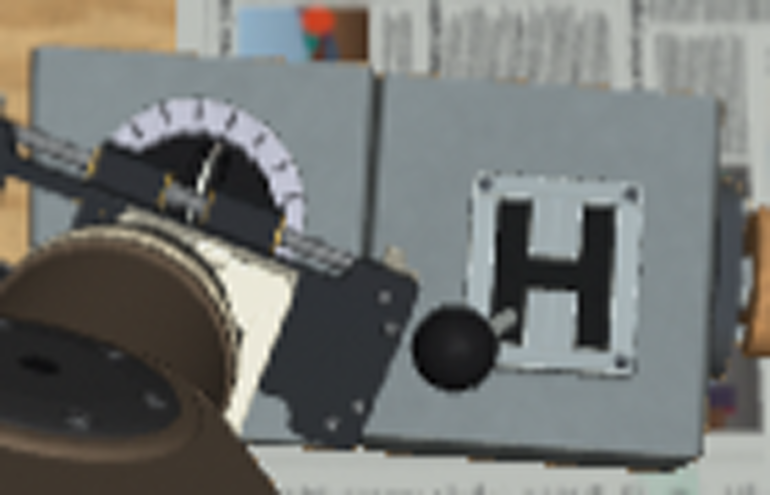

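The top crop shows the pointer at (218,143), about 20° right of up. The gripper is clear of the knob, which hasn't moved. I'll release and retreat along the axis.

Emit:
arm_command:
  deltas: [0,0,0,0,0,0,28,0,0,0,0,0,0,28,0,0,0,0,0,0,28,0,0,0,0,0,0,28,0,0,0,-0.008,0,0.018,28,0,0,0,-0.025,0.001,0.054,28,0,0,0,-0.042,0.001,0.09,28,0,0,0,-0.06,0.0,0.13,28,0,0,0,-0.1,0.0,0.15,28,0,0,0,-0.15,0.0,0.15,28,0,0,0,-0.19,0.0,0.15,28,0,0,0,-0.19,0.0,0.15,28]

```text
clock: 9.45
position: [0.4273, 0.0962, 0.2717]
ee_rot: [0.472, 2.664, 0.079]
force: [1.1, -0.2, -0.3]
width: 0.301
gripper_force: 0.0
```

```bash
python3 - <<'E'
from h import *
a=optics.get_image("top")[115:205,180:320]; cv2.imwrite("pics/t4.png",cv2.resize(a,None,fx=5.5,fy=5.5,interpolation=cv2.INTER_CUBIC))
s=sensors.observe(); print(s["joints"].round(2),s["position"],s["width"]*91.8)
E
```

```text
[ 0.71 -0.09 -1.08  2.21  0.18  0.58  0.7 ] [0.43001895 0.09541433 0.27246145] 27.752832613460605
```

View pics/t4.png

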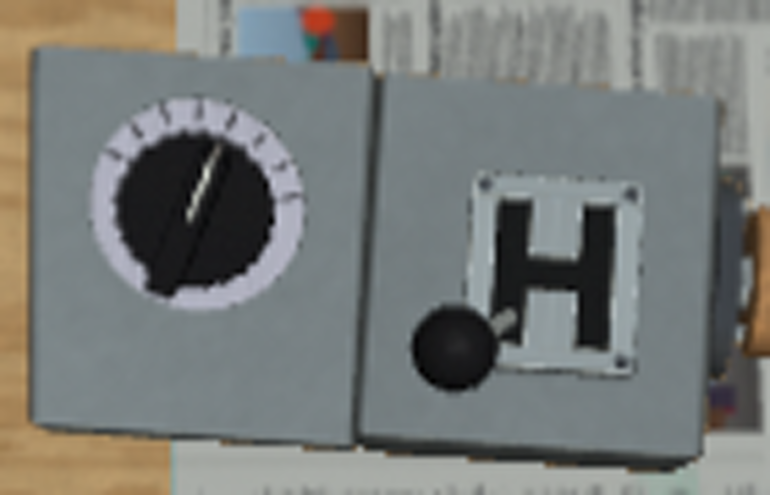

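The pointer now runs from (190,220) to (217,143). I'll compute its turn in the bar-top plane, and the knob path.

```bash
cat >> h.py <<'E'
piv=np.array([-.012,-.08,.044])
def knob(s,c): # shift, cross
    d=np.array([np.tan(s),-np.tan(c),1]); return O+S.apply(piv+.138*d/np.linalg.norm(d))
E
python3 - <<'E'
from h import *
u=S.apply([np.cos(np.radians(25)),0,np.sin(np.radians(25))]); rt=S.apply([0,-1,0])
def onplane(p):
    f=lambda a:proj("top",ring+.041*n+a[0]*u+a[1]*rt)[0]-full("top",p)
    return least_squares(f,[0,0]).x
for a,b in[((122,190),(175,225)),((217,143),(190,220))]:
    A,B=onplane(a),onplane(b);print(A.round(4),B.round(4),np.degrees(np.arctan2(*(A-B)[::-1])),np.degrees(np.arctan2(A[1],A[0])))
for s,c in[(-.323,-.3),(0,-.29),(0,.29),(.38,.29)]: print(s,c,knob(s,c).round(4))
s=sensors.observe();print(s["position"],R.from_rotvec(s["ee_rot"]).as_matrix().round(3))
E
```

```text
[ 0.0138 -0.0262] [ 0.0002 -0.0038] -58.786578266828805 -62.25348683116314
[0.0359 0.0128] [0.0027 0.0024] 17.41941611716735 19.659555170617768
-0.323 -0.3 [ 0.5662 -0.0209  0.1696]
0 -0.29 [ 0.6083 -0.0218  0.1762]
0 0.29 [ 0.6054 -0.1007  0.1762]
0.38 0.29 [ 0.6548 -0.0998  0.1675]
[0.43001895 0.09541433 0.27246145] [[-0.848  0.316  0.426]
 [ 0.341  0.94  -0.018]
 [-0.406  0.13  -0.905]]
```

The dial turned about 80°, which is four clicks. Next is the lever.

```bash
python3 - <<'E'
from h import *
y=S.apply([0,1,0]);z=np.array([0,0,-1.]);Rt=R.from_matrix(np.c_[np.cross(y,z),y,z])
K=np.array([.5665,-.0205,.169])
print(delta(Rt,K+[0,0,.1]),delta(Rt,K))
E
```

```text
(array([-0.032,  0.28 ,  0.198]), array([ 0.1365, -0.1159, -0.0035])) (array([-0.032,  0.28 ,  0.198]), array([ 0.1365, -0.1159, -0.1035]))
```

Emit:
arm_command:
  deltas: [-0.032,0.28,0.198,0.05,-0.04,0.0,70,-0.032,0.28,0.198,0.09,-0.08,0.0,70,-0.032,0.28,0.198,0.136,-0.116,0.0,70,-0.032,0.28,0.198,0.136,-0.116,0.0,70,-0.032,0.28,0.198,0.136,-0.116,0.0,70,-0.032,0.28,0.198,0.136,-0.116,0.0,70,-0.032,0.28,0.198,0.136,-0.116,0.0,70]

```text
clock: 10.2
position: [0.5677, -0.019, 0.2714]
ee_rot: [-0.057, -3.136, -0.007]
force: [-0.1, 0.4, 0.8]
width: 0.756
gripper_force: 0.0
```

```bash
python3 - <<'E'
from h import *
y=S.apply([0,1,0]);z=np.array([0,0,-1.]);Rt=R.from_matrix(np.c_[np.cross(y,z),y,z])
K=np.array([.5665,-.0205,.169])
optics.get_image("top");print(delta(Rt,K),sensors.observe()["joints"].round(2),sensors.observe()["force"])
E
```

```text
(array([-0.002, -0.002,  0.   ]), array([-0.0008, -0.0015, -0.1032])) [ 0.61  0.49 -0.97  1.62  0.42  1.26  1.09] [-0.90052162 -0.01390211  0.59654301]
```

Emit:
arm_command:
  deltas: [0,0,0,-0.001,-0.0015,-0.04,70,0,0,0,-0.001,-0.0015,-0.075,70,0,0,0,-0.001,-0.0015,-0.103,70,0,0,0,-0.001,-0.0015,-0.103,70,0,0,0,-0.001,-0.0015,-0.103,30,0,0,0,-0.001,-0.0015,-0.103,30,0,0,0,-0.001,-0.0015,-0.103,30,0,0,0,-0.001,-0.0015,-0.103,30,0,0,0,-0.001,-0.0015,-0.103,30,0,0,0,-0.001,-0.0015,-0.103,30]
  force: 15

```text
clock: 11.25
position: [0.5672, -0.0213, 0.1695]
ee_rot: [-0.059, -3.137, -0.007]
force: [-0.7, 0.4, 4.6]
width: 0.362
gripper_force: 15.0
```

```bash
python3 - <<'E'
from h import *
s=sensors.observe();p=s["position"];print(p,s["width"]*91.8,s["force"],s["gripper_force"])
k0=knob(-.323,-.3)
for a,c in[(-.22,-.3),(-.11,-.3),(0,-.3),(0,-.15),(0,0),(0,.15),(0,.29),(.1,.29),(.2,.29),(.3,.29),(.38,.29),(.40,.29)]: print(a,c,(knob(a,c)-k0).round(4).tolist())
E
```

```text
[ 0.5671892  -0.02128936  0.16948652] 33.25278925753143 [-0.6688889   0.36567284  4.6486262 ] 15.000271797180176
-0.22 -0.3 [0.0132, 0.0006, 0.0034]
-0.11 -0.3 [0.0276, 0.0007, 0.0055]
0 -0.3 [0.0421, 0.0004, 0.0063]
0 -0.15 [0.0414, -0.0197, 0.0109]
0 0 [0.0406, -0.0403, 0.0124]
0 0.15 [0.0399, -0.0609, 0.0109]
0 0.29 [0.0392, -0.0798, 0.0067]
0.1 0.29 [0.0524, -0.0801, 0.0061]
0.2 0.29 [0.0655, -0.08, 0.0042]
0.3 0.29 [0.0785, -0.0795, 0.0012]
0.38 0.29 [0.0886, -0.0789, -0.0021]
0.4 0.29 [0.0911, -0.0787, -0.003]
```

Emit:
arm_command:
  deltas: [0,0,0,0.013,0.0005,0.003,30,0,0,0,0.0275,0.0005,0.0055,30,0,0,0,0.0415,0.0005,0.0063,30,0,0,0,0.0415,0.0005,0.0063,30,0,0,0,0.0415,0.0005,0.0063,30]

```text
clock: 11.75
position: [0.6088, -0.0206, 0.1756]
ee_rot: [-0.059, -3.137, -0.008]
force: [0.2, 0.4, 5.0]
width: 0.362
gripper_force: 15.0
```

```bash
python3 - <<'E'
from h import *
s=sensors.observe();p=s["position"];print(p,s["width"]*91.8,s["force"],S.inv().apply(p-O)-piv)
E
```

```text
[ 0.60880452 -0.02061018  0.17564517] 33.25736925129364 [0.21670158 0.43929881 5.02171855] [0.00050547 0.0406532  0.13164517]
```

Emit:
arm_command:
  deltas: [0,0,0,-0.0004,-0.01,0.0026,30,0,0,0,-0.0007,-0.02,0.0046,30,0,0,0,-0.0011,-0.03,0.0056,30,0,0,0,-0.0015,-0.04,0.006,30,0,0,0,-0.0018,-0.05,0.0056,30,0,0,0,-0.0022,-0.06,0.0046,30,0,0,0,-0.0025,-0.07,0.0028,30,0,0,0,-0.0029,-0.08,0.0004,30,0,0,0,-0.0029,-0.08,0.0004,30,0,0,0,-0.0029,-0.08,0.0004,30]

```text
clock: 12.75
position: [0.6052, -0.1027, 0.1752]
ee_rot: [-0.061, -3.135, -0.004]
force: [-1.8, -1.3, 0.7]
width: 0.358
gripper_force: 15.0
```

```bash
python3 - <<'E'
from h import *
s=sensors.observe();p=s["position"];print(p,s["width"]*91.8,s["force"],S.inv().apply(p-O)-piv)
E
```

```text
[ 0.60518183 -0.1027407   0.17517819] 32.877321317399606 [-1.83238709 -1.31690563  0.69111509] [-0.00017525 -0.04155437  0.13117819]
```

Emit:
arm_command:
  deltas: [0,0,0,0.013,0.0,-0.0006,30,0,0,0,0.026,0.0,-0.0025,30,0,0,0,0.039,0.0005,-0.0055,30,0,0,0,0.049,0.001,-0.009,30,0,0,0,0.053,0.001,-0.0103,30,0,0,0,0.053,0.001,-0.0103,30,0,0,0,0.053,0.001,-0.0103,30,0,0,0,0.053,0.001,-0.0103,30]

```text
clock: 13.55
position: [0.6592, -0.1007, 0.1659]
ee_rot: [-0.06, -3.138, -0.005]
force: [3.2, -2.9, 5.9]
width: 0.361
gripper_force: 15.0
```

```bash
python3 - <<'E'
from h import *
s=sensors.observe();p=s["position"];d=S.inv().apply(p-O)-piv;print(p,s["width"]*91.8,s["force"],d,np.arctan2(d[0],d[2]),np.arctan2(-d[1],d[2]))
E
```

```text
[ 0.6592122  -0.10071823  0.16586493] 33.1396631989954 [ 3.20576429 -2.87687334  5.93584077] [ 0.05374811 -0.03759931  0.12186493] 0.4153833409904819 0.299266440743712
```

Emit:
arm_command:
  deltas: [0,0,0,0,0,0,70,0,0,0,0,0,0,70,0,0,0,0,0,0,70,0,0,0,0,0,0,70,0,0,0,0,0,0.03,70,0,0,0,0,0,0.07,70,0,0,0,0,0,0.11,70,0,0,0,-0.05,-0.03,0.12,70,0,0,0,-0.1,-0.05,0.12,70,0,0,0,-0.15,-0.08,0.12,70,0,0,0,-0.2,-0.1,0.12,70,0,0,0,-0.24,-0.12,0.12,70,0,0,0,-0.24,-0.12,0.12,70]

```text
clock: 14.85
position: [0.4141, -0.2223, 0.2846]
ee_rot: [-0.065, -3.132, -0.004]
force: [-0.2, -0.0, -0.5]
width: 0.763
gripper_force: 0.0
```

```bash
python3 - <<'E'
from h import *
a=optics.get_image("top")[115:240,180:320]; cv2.imwrite("pics/t5.png",cv2.resize(a,None,fx=4.7,fy=4.7,interpolation=cv2.INTER_CUBIC))
for s in(.3,.38,.41): print(s,(proj("top",knob(s,.29))[0]-[180,115])*4.7)
E
```

```text
0.3 [565.00090987 129.67499866]
0.38 [563.11941679 109.81595831]
0.41 [562.23766071 102.65188187]
```

View pics/t5.png

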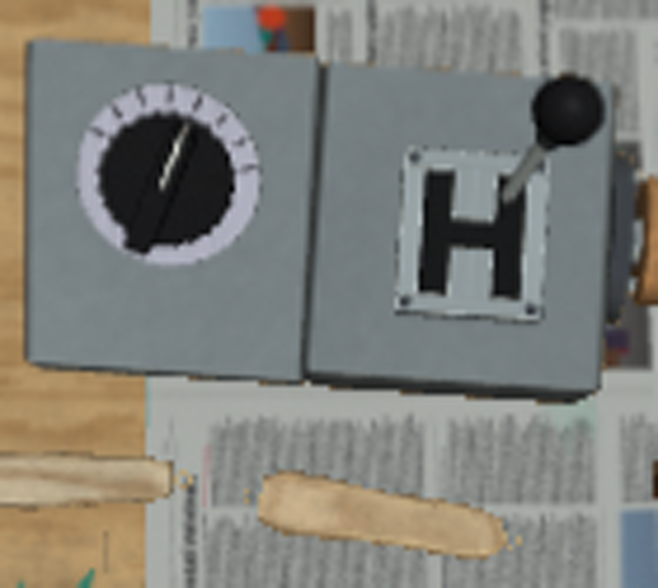

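The knob is at (567,109), which matches shift ≈ 0.38 in the far right slot. The dial still points at about +20° and the limbs haven't moved, so I'm handing it in.

```bash
python3 -c "
from cell import arm
print(arm.sign_off())"
```

```text
the job is handed in; nothing more can be done
None
```

I turned the dial four clicks clockwise (about 80° measured in the image) and left the lever fully forward in the far right slot. I let go of both, the limbs in the final picture were unmoved, and I handed the job in at about 15 s; no verdict was returned.

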